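# Stand the microphone in its charging dock

## Robot

A 7-joint arm with a two-finger parallel gripper is mounted at the origin on the work surface. World frame = base frame: x ahead of the robot, y to its left, z up, the work surface at z = 0. Lengths are in mm, angles in rad, forces in N, time in s.
With the tool pointing down it reaches from about 425 to 925 mm from the base axis. Payload 6.8 kg.
Tool frame: the origin (TCP) lies at the very end of the fingers, on their centre line; the grasp point (between the pads) lies 19 mm behind it; y points along the fingers, z is the direction in which the jaws open and shut, and the axes are right-handed (so a half turn about y gives the same grasp; the last joint's range is limited). The gripper opens to 88 mm and grips with 3 to 60 N. Pads are 20 mm wide; open, the fingers measure 115 mm over their backs; the gripper's body (75 mm by 178 mm) begins 61 mm behind the grasp point.
Start: joints at [1.11, 0.477, 0.022, 1.555, -0.011, 1.109, -0.083], TCP at [233.24, -633.44, 222.664] pointing down, gripper open.
Joint ranges: [-2.96, 2.96], [-0.34, 2.1], [-1.41, 1.46], [0.24, 2.44], [-1.37, 4.51], [0.17, 1.92], [-2.96, 2.96]. Speed limits (rad/s): [2.39, 2.39, 3.14, 3.14, 3.14, 3.14, 3.14].

## Interface

Orientations are given as a rotation vector (axis times angle).
In Python, from bench import arm, viewer, spotter gives the robot as it stands.
- The arm moves only by the tool apply_moves, never from a script. Its argument "deltas" is a list that holds one entry, the list of rows, each a list of 7 numbers: the shift along the tool's x, y, z in cm, then the turn, a rotation vector about the tool's x, y, z in degrees, then the opening, from -1 (shut) to 1 (fully open). A call has 1 to 12 rows; each row shifts and turns the commanded pose from where the row before left it, along the tool's axes as they then stand; what a row does not reach is not made up. A row lasts 1/8 s, in which the tool goes at most 62.5 mm and 10.7 degrees, less where a joint would pass 70% of its speed; a pose out of reach is approached as far as the arm can. A call with a gripper value outside its range is refused whole. The fingers move at their own pace and stop on an object; the grip force is fixed at half the most. Time passes only in rows, so rows that do not move let the fingers close. It gives the time, the measured TCP pose, the force and the opening at its end, in the units of the state.
- arm.read_state(): the state, without advancing time (a new reading comes with each control period).
- viewer.grab_frame(name): name is "scene" or "side" or "wrist"; returns (picture, depth): 384x512x3 uint8, red, green, blue; 384x512 float32, mm along the optical axis (not along the pixel's ray), 0 where there is no reading.
- viewer.camera_params(name): a dict with "mtx" (3x3 intrinsics, pixels), "D" ([k1, k2, p1, p2, k3] as OpenCV has them; the pictures are not rectified), "R" (3x3) and "t" (3): a world point X has camera coordinates R X + t. Camera axes: x right, y down, z forward; pixel columns grow to the right and rows downward; lengths in mm; the calibration is good to about 2 mm. A picture is of the moment at which its call begins: read the wrist's pose just before it. camera_params takes no time and is no camera call; for the wrist camera it gives the pose at the moment of the call.
- arm.finish_job(): hands the job in, once; it reports no verdict.
Trained networks look in the newest picture that a camera, given by its name, has taken for a name from the list of things; names that differ only in an ending like _2 or _b are one class to them, and where a whole thing is asked for, a point or a joint stands for the part that bears it (a point fixed in the world has none). Each returns a list of dicts, best first, with "score" (0 to 1); they miss things now and then, are a little off and sometimes report something else, mostly with a low value. They report only what shows in the picture. A call takes as long as a camera call. They do not tell look-alikes from the thing itself.
- spotter.look_for(name, camera): "extent" ([centre column, centre row, width, height] in pixels, round what is visible of it).
- spotter.mark_of(name, camera): "pixel" ([column, row] in pixels: a listed point, or the origin of a listed thing).
The state is a dict: "time_s": time; "joint_pos": joint angles; "dq": joint speeds; "joint_efforts": joint torques, N m; "ee_pos": TCP position; "ee_rot": TCP orientation; "contact_force": force on the tool from outside, world axes, zero at the start; "wrist_torque": the same for the moment, N m; "grip_width": finger opening in mm.
Only numpy, scipy, OpenCV 4.12 (cv2) and the standard library are available. Lean on these libraries where they do the work, as an engineer would, in place of code of your own. Each camera call takes 0.05 s, during which the arm holds its last target. There are 200 camera calls.

## Task

Take the handheld microphone from its slanting plywood cradle and stand it upright, foot down, in the raised cup of the charging dock whose tapered cup fits it (the one with the narrower mouth). Do not drop it in: set it down until its taper is seated, then press the microphone down gently until the cup is fully home, flush with the top of the dock, then let go and leave it standing. Leave the wide cup unpressed and the other things where they lie.

Things in the scene. Friction and masses are not known exactly. Their poses are not given: they have to be found in the camera images.
- mic_center (a point): Handheld microphone, 200 mm long, about 0.3 kg, round about its axis. This point is on the axis, half-way, 100 mm from the foot; z runs from the foot (narrow, black) to the head (bright metal), x and y have no meaning. At the start it lies in the cradle, axis at 45 degrees, head up. Shape, from the foot: see mic_foot. It may be held by head or handle; both are firm.
- mic_foot (a point): Centre of the flat end of the microphone's foot, 100 mm from mic_center; same axes. Outline from the foot: a taper, 22 mm diameter at the foot to 40 mm at 64 mm; straight black handle of 40 mm diameter to 146 mm; head of 48 mm diameter from 152 to 188 mm; domed top at 200 mm.
- cradle_foot (a point): Fixed plywood cradle, base 160 by 80 mm: a slanting V trough, open upwards, holds the handle from 73 to 139 mm from the foot, and a slanting plate stops the foot. This point is where the centre of the foot rests, 32 mm above the table. z is up; the head leans towards the cradle's -x (about towards the robot).
- slim_cup (a joint): Sliding cup of the slim dock: 0 m fully raised, 0.012 m fully home (rim flush with the dock's top). No spring: it slides stiffly, takes about 11 N to push down and stays where it is left; the microphone's weight does not move it. Starts raised, between 0 and 0.002 m.
- slim_mouth (a point): Centre of the mouth of the slim dock's steel cup, level with its rim; moves with the cup, z up. Mouth diameter 38 mm, tapering to 24 mm at 50 mm below, open below that down to the dock's floor. Rim 49 mm across outside. A seated microphone has its foot about 57 mm below the rim.
- slim_top (a point): Centre of the top face of the slim dock: a fixed black block 96 by 96 mm, 66 mm high, the same as the wide dock but for the cup. z up.
- wide_cup (a joint): Sliding cup of the wide dock, for another microphone: 0 m raised, 0.012 m home. To be left raised.
- wide_mouth (a point): Centre of the mouth of the wide dock's steel cup, at its rim, z up. Mouth diameter 51 mm: too wide for this microphone. The block is 96 by 96 mm, 66 mm high.
- clicker_at (a point): Black hand-held presenter, 120 by 32 by 20 mm, lying between the docks; this is its centre. Leave alone.
- tape_at (a point): Roll of clear tape lying flat, 90 mm across, 24 mm high; its centre. Leave alone.
- driver_at (a point): Screwdriver with a yellow handle, 180 mm long, lying down; its middle. Leave alone.
- mug_at (a point): White mug, 80 mm across, 90 mm high; its centre. Leave alone.
- bottle_at (a point): Clear closed bottle, 64 mm across, 200 mm high; its centre. Leave alone.
- battery_at (a point): Blue battery pack, 100 by 70 by 35 mm; its centre. Leave alone.
- mic: The microphone itself; origin at the centre of its foot (as mic_foot), z axis from foot to head.
- slim_dock: The slim dock; origin at the centre of its underside on the table, z up.
Things that resemble listed ones, but are neither listed nor needed, are in the scene too. What is shaped like the slim_dock but blue or purple is not meant.

How it is judged:
By the outcome, as a careful person would: the job done as asked, in the order asked, and still so for the second after the job is handed in, with the robot touching nothing.
It also fails if it takes over 56 s, if anything falls off the work surface, if the arm or the gripper's body presses on something with over 40 N, if the wrist force passes 120 N, or if a joint passes its speed limit or range.

## Working session

There is one attempt and no reset: what is moved stays moved. The work goes in short steps, Python scripts to look and compute and a tool call to move; the robot and the scene stay as the last step left them, time stands still between calls to the robot, and variables do not carry over. Pictures are saved under pics/ and viewed, about 8 in all and at most 12, crops included, and the job is handed in when it is done.

Besides the shell and the picture viewer there is one more tool, called after ">>>" as name(argument=value, ...), one argument or row to a line, values as JSON. apply_moves: Moves the arm, as the interface text tells. Its arguments: {"type":"object","properties":{"deltas":{"type":"array"}},"required":["deltas"]}

```bash
ls; mkdir -p pics; cat > h.py <<'E'
import numpy as np, cv2, json
from scipy.spatial.transform import Rotation as Rn
from bench import arm, viewer, spotter
def grab(n):
    P=viewer.camera_params(n); im,d=viewer.grab_frame(n); return im,d,P
def cloud(d,P):
    h,w=d.shape; u,v=np.meshgrid(np.arange(w),np.arange(h))
    p=np.stack([u,v],-1).reshape(-1,1,2).astype(np.float64)
    q=cv2.undistortPoints(p,np.array(P['mtx']),np.array(P['D'])).reshape(h,w,2)
    X=np.dstack([q*d[...,None],d]); W=(X-np.array(P['t']))@np.array(P['R'])
    W[d<=0]=np.nan; return W
def proj(X,P):
    X=np.atleast_2d(np.array(X,float)); return cv2.projectPoints(X,cv2.Rodrigues(np.array(P['R']))[0],np.array(P['t'],float),np.array(P['mtx']),np.array(P['D']))[0].reshape(-1,2)
def save(im,f): cv2.imwrite('pics/'+f,im[...,::-1])
E
python3 - <<'E'
from h import *
ims=[]
for n in ['scene','side']:
    im,d,P=grab(n); np.savez(f'{n}0.npz',im=im,d=d); save(im,n+'0.png')
    W=cloud(d,P)
    C=-np.array(P['R']).T@np.array(P['t']); print(n,'cam at',C.round())
    for k in ['mic_center','mic_foot','slim_mouth','wide_mouth','slim_top','cradle_foot','slim_dock']:
        for r in spotter.mark_of(k,n)[:4]:
            c,w=np.array(r['pixel']); 
            p=W[int(np.clip(round(w),0,383)),int(np.clip(round(c),0,511))]
            print(k,round(r['score'],2),round(c),round(w),p.round())
    for r in spotter.look_for('slim_dock',n): print('dock',round(r['score'],2),np.round(r['extent']))
    for r in spotter.look_for('mic',n): print('mic',round(r['score'],2),np.round(r['extent']))
print(arm.read_state())
E
```

```text
pics
scene cam at [1177.   -9.  754.]
mic_center 0.93 344 209 [604. 205. 116.]
mic_foot 0.95 351 255 [687. 220.  50.]
slim_mouth 0.66 345 158 [361. 258.  67.]
slim_mouth 0.6 292 181 [452.  99.  60.]
slim_mouth 0.54 242 213 [573. -34.  64.]
slim_mouth 0.51 150 142 [ 305. -315.   76.]
wide_mouth 0.6 151 191 [ 489. -279.   55.]
slim_top 0.91 150 147 [ 310. -316.   61.]
slim_top 0.89 100 170 [ 412. -437.   59.]
slim_top 0.68 295 184 [452. 108.  48.]
slim_top 0.63 243 221 [609. -31.  77.]
cradle_foot 0.93 349 252 [673. 219.  42.]
slim_dock 0.97 296 200 [519. 105.  56.]
slim_dock 0.67 340 179 [553. 196. 165.]
slim_dock 0.65 155 166 [ 364. -296.   33.]
slim_dock 0.63 237 236 [637. -45.  55.]
dock 0.97 [295. 192.  50.  55.]
dock 0.86 [104. 182.  43.  47.]
dock 0.85 [237. 225.  44.  51.]
dock 0.82 [341. 174.  43.  47.]
dock 0.64 [241. 217.  22.  20.]
dock 0.63 [154. 158.  38.  40.]
mic 0.84 [348. 211.  17.  82.]
mic 0.34 [152. 195.  27.  21.]
side cam at [-419.  864.  884.]
mic_center 0.82 193 206 [562. 232. 117.]
mic_foot 0.72 180 214 [645. 230.  45.]
slim_mouth 0.68 259 182 [583. -53.  73.]
[... 735 characters left out ...]
2. 295.  46.  36.]
{'time_s': 1.0, 'joint_pos': array([ 1.10986088,  0.47698531,  0.02239109,  1.55533187, -0.01152722,
        1.10930211, -0.08310181]), 'dq': array([-0.00210523, -0.00044625, -0.00065241, -0.00067318, -0.0002514 ,
        0.00042191,  0.000513  ]), 'joint_efforts': array([ 2.93742651e-04, -5.82729471e+01,  1.53350640e+00, -2.72942430e+01,
       -5.43690019e-02,  9.68585315e-03,  2.13757289e-05]), 'ee_pos': array([ 233.29398639, -633.45908296,  222.70240735]), 'ee_rot': array([-0.36168809,  2.02932094, -2.02950134]), 'contact_force': array([0.56711522, 0.13418657, 0.54465918]), 'wrist_torque': array([ 0.01360324, -0.00964102, -0.01534084]), 'grip_width': 87.77813153616447}
```

View images.

```bash
python3 - <<'E'
import cv2
a=cv2.imread('pics/scene0.png')[100:310,60:440]; cv2.imwrite('pics/a.png',cv2.resize(a,None,fx=2.1,fy=2.1,interpolation=cv2.INTER_CUBIC))
a=cv2.imread('pics/side0.png')[110:340,140:420]; cv2.imwrite('pics/b.png',cv2.resize(a,None,fx=2.5,fy=2.5,interpolation=cv2.INTER_CUBIC))
E
```

```text
(no output)
```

View pics/a.png

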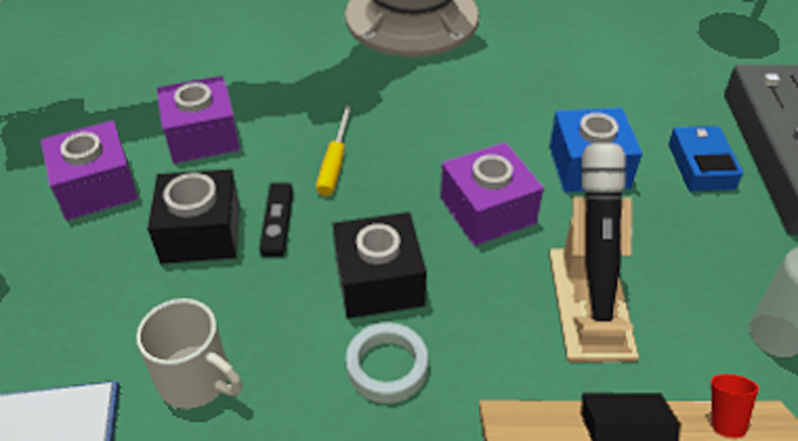

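View pics/b.png

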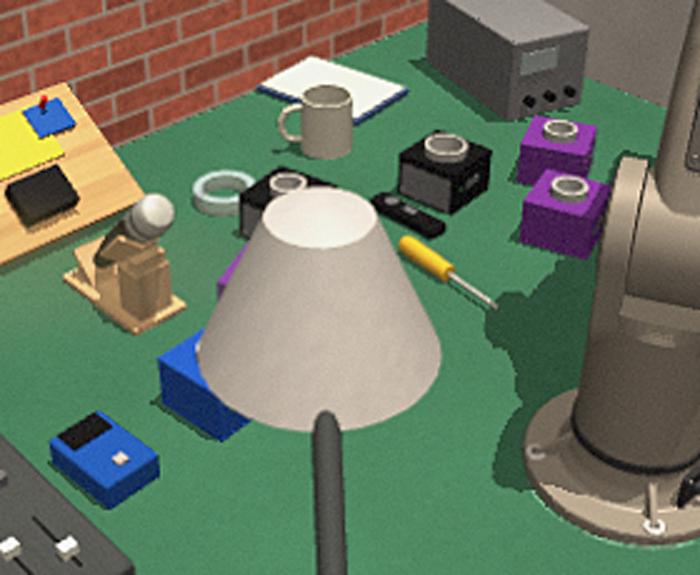

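```bash
cat > meas.py <<'E'
from h import *
from scipy.optimize import least_squares
P={n:viewer.camera_params(n) for n in('scene','side')}
W={n:cloud(np.load(n+'0.npz')['d'],P[n]) for n in P}
IM={n:np.load(n+'0.npz')['im'] for n in P}
# lamp
w=W['side'].reshape(-1,3); m=(w[:,2]>250)&(w[:,0]>-200)&(w[:,1]>100)&(w[:,0]<900)
print('lamp',np.nanpercentile(w[m],[1,50,99],axis=0).round())
for n in P:
    w=W[n].reshape(-1,3); m=(abs(w[:,0]-600)<130)&(abs(w[:,1]-225)<60)&(w[:,2]>20)
    q=w[m]; print(n,len(q))
# mic profile fit: silhouettes radius vs s
prof_s=[0,64,146,152,188,194,200]; prof_r=[11,20,20,24,24,20,3]
pts=[]
for n in P:
    w=W[n].reshape(-1,3); m=(w[:,0]>480)&(w[:,0]<720)&(abs(w[:,1]-225)<60)&(w[:,2]>15)
    im=IM[n].reshape(-1,3).astype(int); grey=(im.max(1)-im.min(1)<28)
    pts.append(np.c_[w[m&grey],np.full((m&grey).sum(),n=='side')])
pts=np.vstack(pts); print(len(pts))
def res(x,pt=pts):
    f=x[:3]; yaw,el=x[3:5]; a=np.array([np.cos(el)*np.cos(yaw),np.cos(el)*np.sin(yaw),np.sin(el)])
    d=pt[:,:3]-f; s=d@a; r=np.linalg.norm(d-s[:,None]*a,axis=1)
    e=r-np.interp(s,prof_s,prof_r)
    e=np.where(s>200,np.hypot(s-200,r),e); return np.where(s<0,np.minimum(np.hypot(s,0),50),e)
x0=[680,222,32,np.pi,np.pi/4]
for lab,sub in(('all',pts),('scene',pts[pts[:,3]==0]),('side',pts[pts[:,3]==1])):
    s=least_squares(res,x0,loss='soft_l1',f_scale=2,args=(sub,)); e=res(s.x,sub)
    print(lab,len(sub),s.x[:3].round(1),np.rad2deg(s.x[3:]).round(1),'med|e|',np.median(abs(e)).round(1))
# rims
for n in P:
    w=W[n].reshape(-1,3); 
    for lab,c in(('slim',(575,-40)),('wide',(525,-290))):
        m=(np.hypot(w[:,0]-c[0],w[:,1]-c[1])<60)&(w[:,2]>50)&(w[:,2]<100)
        im=IM[n].reshape(-1,3).astype(int); b=im.max(1)>110
        q=w[m&b&(w[:,2]>68)]; t=w[m&~b]
        if len(q)>10:
            (cx,cy),R=cv2.minEnclosingCircle(q[:,:2].astype(np.float32))
            print(n,lab,len(q),'mean',q.mean(0).round(1),'enc',round(cx,1),round(cy,1),round(R,1),'z',np.percentile(q[:,2],[10,50,90]).round(1), 'top',np.median(t[:,2]).round(1))
E
python3 meas.py
```

```text
lamp [[-161.  466.  380.]
 [ -74.  536.  494.]
 [  -5.  606.  555.]]
scene 2039
side 1070
1634
all 1634 [665.7 215.4  32.6] [180.2  44.9] med|e| 1.0
scene 1329 [665.4 215.2  32.8] [180.3  45. ] med|e| 0.8
side 305 [663.1 217.5  29.9] [180.8  45.3] med|e| 1.3
scene slim 151 mean [587.4 -39.6  75.3] enc 588.7 -40.2 25.1 z [71.2 76.  77.9] top 65.4
scene wide 135 mean [ 507.1 -273.    76. ] enc 510.6 -273.0 31.6 z [72.2 76.8 78.4] top 65.0
side slim 49 mean [591.6 -37.7  73. ] enc 587.0 -33.3 27.3 z [70.1 73.2 75.6] top 62.8
side wide 60 mean [ 512.6 -273.5   73. ] enc 508.5 -271.5 34.8 z [69.7 72.9 75.6] top 62.9
```

```bash
cat >> h.py <<'E'
def plan(p,R,n,p0=None,R0=None):
    """rows (tool axes, cm/deg) for straight path from current pose to p,R in n rows"""
    s=arm.read_state(); 
    p0=s['ee_pos'] if p0 is None else np.array(p0,float); R0=Rn.from_rotvec(s['ee_rot']) if R0 is None else R0
    p=np.array(p,float); rv=(R0.inv()*R).as_rotvec(); 
    for i in range(n):
        Ri=R0*Rn.from_rotvec(rv*i/n); d=Ri.inv().apply((p-p0)/n)/10
        print(d.round(2),np.rad2deg(rv/n).round(2))
    print('ang/row',np.rad2deg(np.linalg.norm(rv)/n).round(1))
def Rt(y,z): # tool rot from y and z axes
    y=np.array(y,float)/np.linalg.norm(y); z=np.array(z,float); z-=y*(z@y); z/=np.linalg.norm(z)
    return Rn.from_matrix(np.c_[np.cross(y,z),y,z])
def st():
    s=arm.read_state(); print('t',round(s['time_s'],2),'p',s['ee_pos'].round(1),'q',s['joint_pos'].round(3),'F',s['contact_force'].round(1),'T',s['wrist_torque'].round(2),'g',round(s['grip_width'],1)); print(Rn.from_rotvec(s['ee_rot']).as_matrix().round(3)); return s
E
python3 - <<'E'
from h import *
s=st()
for z in (1,-1): plan([520,-60,340],Rt([0,0,-1],[0,z,0]),12)
E
```

```text
t 1.0 p [ 233.3 -633.5  222.7] q [ 1.11   0.477  0.022  1.555 -0.012  1.109 -0.083] F [0.6 0.1 0.5] T [ 0.01 -0.01 -0.02] g 87.8
[[-0.938  0.     0.346]
 [-0.346 -0.    -0.938]
 [-0.    -1.     0.   ]]
[-3.89 -0.98 -3.66] [ -0.   -13.32   0.  ]
[-4.63 -0.98 -2.66] [ -0.   -13.32   0.  ]
[-5.12 -0.98 -1.53] [ -0.   -13.32   0.  ]
[-5.33 -0.98 -0.31] [ -0.   -13.32   0.  ]
[-5.26 -0.98  0.93] [ -0.   -13.32   0.  ]
[-4.91 -0.98  2.12] [ -0.   -13.32   0.  ]
[-4.29 -0.98  3.19] [ -0.   -13.32   0.  ]
[-3.44 -0.98  4.09] [ -0.   -13.32   0.  ]
[-2.4  -0.98  4.77] [ -0.   -13.32   0.  ]
[-1.24 -0.98  5.2 ] [ -0.   -13.32   0.  ]
[-0.01 -0.98  5.34] [ -0.   -13.32   0.  ]
[ 1.22 -0.98  5.2 ] [ -0.   -13.32   0.  ]
ang/row 13.3
[-3.89 -0.98 -3.66] [-0.    1.68 -0.  ]
[-3.78 -0.98 -3.77] [-0.    1.68 -0.  ]
[-3.67 -0.98 -3.88] [-0.    1.68 -0.  ]
[-3.56 -0.98 -3.99] [-0.    1.68 -0.  ]
[-3.44 -0.98 -4.09] [-0.    1.68 -0.  ]
[-3.32 -0.98 -4.19] [-0.    1.68 -0.  ]
[-3.19 -0.98 -4.29] [-0.    1.68 -0.  ]
[-3.06 -0.98 -4.38] [-0.    1.68 -0.  ]
[-2.93 -0.98 -4.47] [-0.    1.68 -0.  ]
[-2.8  -0.98 -4.55] [-0.    1.68 -0.  ]
[-2.67 -0.98 -4.63] [-0.    1.68 -0.  ]
[-2.53 -0.98 -4.71] [-0.    1.68 -0.  ]
ang/row 1.7
```

>>> apply_moves(
  deltas=[
    [[-3.9,-1,-3.7,0,1.7,0,1],[-3.8,-1,-3.8,0,1.7,0,1],[-3.7,-1,-3.9,0,1.7,0,1],[-3.6,-1,-4,0,1.7,0,1],[-3.4,-1,-4.1,0,1.7,0,1],[-3.3,-1,-4.2,0,1.7,0,1],[-3.2,-1,-4.3,0,1.7,0,1],[-3.1,-1,-4.4,0,1.7,0,1],[-2.9,-1,-4.5,0,1.7,0,1],[-2.8,-1,-4.6,0,1.7,0,1],[-2.7,-1,-4.6,0,1.7,0,1],[-2.5,-1,-4.7,0,1.7,0,1]],
  ],
)

```text
time_s: 2.5
ee_pos: [521.5, -56.8, 343.3]
ee_rot: [-0.006, -2.219, 2.22]
contact_force: [1.4, -0.5, 0.5]
grip_width: 87.7
```

```bash
python3 - <<'E'
from h import *
st()
E
```

```text
t 2.5 p [521.5 -56.8 343.3] q [ 0.289  0.152 -0.339  1.733  0.053  1.265 -1.637] F [ 1.4 -0.5  0.5] T [ 0.05  0.02 -0.01] g 87.7
[[-1.     0.001 -0.005]
 [ 0.005 -0.    -1.   ]
 [-0.001 -1.     0.   ]]
```

```bash
cat > kin.py <<'E'
from h import *
import itertools
from scipy.optimize import least_squares
D=[([1.10986,.47699,.02239,1.55533,-.01153,1.1093,-.0831],[233.29,-633.46,222.7],[-.36169,2.02932,-2.0295])]
def add():
    s=arm.read_state(); D.append((s['joint_pos'],s['ee_pos'],s['ee_rot']))
def fk(x,q,sg):
    c1,c7,c5,d1,L1,L2,L3,e1,e2,e3=x; s1,s3,s5,s7=sg
    R=Rn.from_euler('z',s1*q[0]+c1); p=np.array([0,0,d1]); 
    R=R*Rn.from_euler('y',q[1]); p=p+R.apply([e1,0,L1]); R=R*Rn.from_euler('z',s3*q[2])*Rn.from_euler('y',q[3])
    p=p+R.apply([e2,0,L2]); R=R*Rn.from_euler('z',s5*q[4]+c5)*Rn.from_euler('y',q[5]); p=p+R.apply([e3,0,L3])
    R=R*Rn.from_euler('z',s7*q[6]+c7)
    # tool y along flange z ; tool z := flange x
    return p,Rn.from_matrix(R.as_matrix()[:,[1,2,0]])
def fit():
    best=[]
    for sg in itertools.product((1,-1),repeat=4):
      for c7 in(0,1.57,3.14,-1.57):
        def res(x):
            e=[x[7:]*.01]
            for q,p,r in D:
                pp,RR=fk(x,q,sg); e+= [(pp-p)/5,300*(Rn.from_rotvec(r).inv()*RR).as_rotvec()/5]
            return np.hstack(e)
        s=least_squares(res,[0,c7,0,340,450,450,300,0,0,0]); best.append((s.cost,sg,s.x))
    best.sort(key=lambda b:b[0]); return best
E
python3 - <<'E'
from kin import *
add()
for b in fit()[:4]: print(round(b[0],3),b[1],b[2].round(3))
E
```

```text
0.012 (-1, -1, -1, -1) [-8.7000000e-02  3.0550000e+00 -0.0000000e+00  2.7455310e+04
  6.0889500e+02  4.3488100e+02  2.7586315e+04 -9.6720000e+00
 -1.9790000e+00 -1.1061000e+01]
0.012 (-1, -1, -1, -1) [-8.7000000e-02  3.0550000e+00 -0.0000000e+00  2.7455404e+04
  6.0889600e+02  4.3488000e+02  2.7586408e+04 -9.6720000e+00
 -1.9780000e+00 -1.1061000e+01]
0.012 (-1, -1, -1, -1) [-8.7000000e-02 -3.2280000e+00 -0.0000000e+00  2.7452978e+04
  6.0889300e+02  4.3488400e+02  2.7583979e+04 -9.6730000e+00
 -1.9790000e+00 -1.1060000e+01]
0.012 (-1, -1, -1, -1) [-8.7000000e-02 -3.2280000e+00 -0.0000000e+00  2.7455359e+04
  6.0889500e+02  4.3488300e+02  2.7586365e+04 -9.6730000e+00
 -1.9800000e+00 -1.1060000e+01]
```

```bash
python3 - <<'E'
from h import *
plan([480,150,340],Rt([np.sin(.4),0,-np.cos(.4)],[0,-1,0]),6)
E
```

```text
[ 0.71  0.05 -3.44] [-0.01 -0.04  3.81]
[ 0.71  0.01 -3.44] [-0.01 -0.04  3.81]
[ 0.7  -0.04 -3.44] [-0.01 -0.04  3.81]
[ 0.7  -0.09 -3.44] [-0.01 -0.04  3.81]
[ 0.69 -0.13 -3.44] [-0.01 -0.04  3.81]
[ 0.67 -0.18 -3.45] [-0.01 -0.04  3.81]
ang/row 3.8
```

>>> apply_moves(
  deltas=[
    [[0.7,0,-3.4,0,0,3.8,1],[0.7,0,-3.4,0,0,3.8,1],[0.7,0,-3.4,0,0,3.8,1],[0.7,-0.1,-3.4,0,0,3.8,1],[0.7,-0.1,-3.4,0,0,3.8,1],[0.7,-0.2,-3.4,0,0,3.8,1]],
  ],
)

```text
time_s: 3.25
ee_pos: [478.9, 147.0, 340.0]
ee_rot: [0.41, 2.002, -2.003]
contact_force: [-0.2, 0.3, -0.2]
grip_width: 88.0
```

```bash
python3 - <<'E'
from kin import *
D.append(([.289,.152,-.339,1.733,.053,1.265,-1.637],[521.5,-56.8,343.3],Rn.from_matrix([[-1,.001,-.005],[.005,0,-1],[-.001,-1,0]]).as_rotvec()))
add(); s=st()
b=fit()[0]; print(round(b[0],3),b[1],b[2].round(3))
x=b[2]; sg=b[1]; np.save('kin.npy',x)
lo=np.array([-2.96,-.34,-1.41,.24,-1.37,.17,-2.96]); hi=np.array([2.96,2.1,1.46,2.44,4.51,1.92,2.96])
rng=np.random.default_rng(0)
def ik(p,R,seeds=30,q0=None):
    out=[]
    for k in range(seeds):
        q=rng.uniform(lo,hi) if (q0 is None or k) else q0
        def res(q):
            pp,RR=fk(x,q,sg); return np.r_[(pp-p)/10,30*(R.inv()*RR).as_rotvec()]
        r=least_squares(res,np.clip(q,lo+1e-3,hi-1e-3),bounds=(lo,hi))
        m=np.minimum(r.x-lo,hi-r.x).min()
        out.append((r.cost,round(m,2),r.x.round(2)))
    ok=[o for o in out if o[0]<1e-3]; ok.sort(key=lambda o:-o[1]); return ok[:2] or min(out,key=lambda o:o[0])
a=np.array([-.7071,0,.7071]); f=np.array([665.5,215.4,32.6])
for th in (0,10,20,30,45):
    t=np.deg2rad(45-th); y=np.array([np.sin(t),0,-np.cos(t)]); R=Rt(y,[0,-1,0])
    g=f+171*a; print(th,'grasp',ik(g+19*y,R,q0=s['joint_pos']))
    print('   up  ',ik(g+19*y-90*y,R,q0=s['joint_pos']))
    t=np.deg2rad(-th); y=np.array([np.sin(t),0,-np.cos(t)]); R=Rt(y,[0,-1,0]); g2=np.array([588.5,-40,77-57+171])
    print('   place',ik(g2+19*y,R))
E
```

```text
t 3.25 p [478.9 147.  340. ] q [ 0.088 -0.099 -0.59   2.042  0.186  0.838 -2.184] F [-0.2  0.3 -0.2] T [-0.02  0.36 -0.04] g 88.0
[[-0.921  0.39  -0.003]
 [ 0.003 -0.001 -1.   ]
 [-0.39  -0.921 -0.   ]]
3.12 (-1, -1, -1, -1) [-9.80000e-02 -3.24100e+00  8.00000e-03  2.26249e+02  5.43237e+02
  4.43022e+02  3.17536e+02  2.47110e+01 -3.95010e+01  1.15230e+01]
0 grasp [(np.float64(6.7365876610179024e-15), np.float64(0.04), array([-1.6 ,  0.62,  1.33,  2.4 ,  4.05,  0.35,  0.02])), (np.float64(1.0899270895965468e-09), np.float64(0.03), array([-0.06,  0.37, -0.81,  2.41,  1.9 ,  0.75,  2.25]))]
   up   [(np.float64(2.4247582449486436e-11), np.float64(0.01), array([ 0.28,  0.26, -1.31,  2.43,  1.6 ,  0.8 ,  2.44])), (np.float64(1.9195162245402203e-15), np.float64(0.01), array([ 0.32,  0.31, -1.39,  2.43,  1.6 ,  0.87,  2.45]))]
   place [(np.float64(6.76595796587504e-17), np.float64(0.61), array([-0.48,  0.44,  0.64,  1.83, -0.31,  0.98, -1.27])), (np.float64(1.935628665324206e-11), np.float64(0.61), array([-0.05,  0.38,  0.03,  1.83, -0.  ,  0.93, -1.59]))]
10 grasp [(np.float64(4.021032369
[... 2102 characters left out ...]
 [(np.float64(1.1428988921678034e-16), np.float64(0.57), array([-0.99,  0.51,  0.76,  1.87, -0.42,  0.93, -1.6 ])), (np.float64(3.4065138258386514e-11), np.float64(0.56), array([-0.17,  0.44, -0.43,  1.88,  0.24,  0.87, -2.29]))]
   up   [(np.float64(4.611683574980401e-11), np.float64(0.66), array([-0.13,  0.36, -0.48,  1.78,  0.2 ,  1.05, -2.25])), (np.float64(2.959310918535231e-11), np.float64(0.66), array([-0.54,  0.32,  0.09,  1.78, -0.02,  1.04, -2.01]))]
   place [(np.float64(4.7151447123735564e-14), np.float64(0.1), array([-0.13,  0.81,  0.16,  1.3 , -0.02,  1.82, -1.54])), (np.float64(1.8171458178360559e-12), np.float64(0.1), array([-0.08,  0.8 ,  0.06,  1.3 ,  0.02,  1.82, -1.59]))]
```

```bash
python3 - <<'E'
from h import *
t=np.deg2rad(15); R=Rt([np.sin(t),0,-np.cos(t)],[0,-1,0])
plan([522.9,215.4,232.5],R,6)
P=viewer.camera_params('side'); w=cloud(np.load('side0.npz')['d'],P).reshape(-1,3)
for lo,hi in((0,24),(24,60)):
    m=(abs(abs(w[:,1]-215)-(lo+hi)/2)<(hi-lo)/2)&(w[:,2]>20)&(w[:,0]>480)&(w[:,0]<640)
    for z in range(20,160,20):
        k=m&(abs(w[:,2]-z-10)<10)
        if k.sum()>3: print(lo,z,k.sum(),'x',np.percentile(w[k,0],[5,50]).round(),'y',np.percentile(w[k,1],[5,95]).round())
E
```

```text
[ 0.03  1.93 -1.14] [-0.01 -0.03 -1.33]
[-0.02  1.94 -1.14] [-0.01 -0.03 -1.33]
[-0.06  1.93 -1.14] [-0.01 -0.03 -1.33]
[-0.11  1.93 -1.14] [-0.01 -0.03 -1.33]
[-0.15  1.93 -1.14] [-0.01 -0.03 -1.33]
[-0.2   1.93 -1.14] [-0.01 -0.03 -1.33]
ang/row 1.3
0 20 69 x [547. 550.] y [194. 235.]
0 40 76 x [546. 550.] y [195. 235.]
0 60 106 x [547. 551.] y [196. 238.]
0 80 126 x [550. 561.] y [198. 238.]
0 100 56 x [551. 562.] y [207. 238.]
0 120 58 x [528. 551.] y [220. 238.]
0 140 67 x [514. 521.] y [208. 238.]
24 20 43 x [549. 567.] y [239. 244.]
24 40 57 x [485. 558.] y [166. 244.]
24 60 53 x [484. 565.] y [158. 244.]
24 80 26 x [576. 592.] y [240. 250.]
24 100 25 x [561. 573.] y [239. 250.]
24 120 12 x [549. 563.] y [240. 249.]
24 140 14 x [529. 543.] y [239. 243.]
```

>>> apply_moves(
  deltas=[
    [[0,1.9,-1.1,0,0,-1.3,1],[0,1.9,-1.1,0,0,-1.3,1],[-0.1,1.9,-1.1,0,0,-1.3,1],[-0.1,1.9,-1.1,0,0,-1.3,1],[-0.2,1.9,-1.2,0,0,-1.3,1],[-0.2,1.9,-1.2,0,0,-1.3,1],[0,0,0,0,0,0,1]],
  ],
)

```text
time_s: 4.12
ee_pos: [523.1, 214.1, 232.9]
ee_rot: [0.275, 2.084, -2.085]
contact_force: [-0.7, -1.5, -0.2]
grip_width: 87.6
```

```bash
python3 - <<'E'
from h import *
s=st(); im,d,P=grab('wrist'); save(im,'w1.png'); np.savez('w1.npz',im=im,d=d)
for r in spotter.mark_of('mic_center','wrist'): print(r)
f=np.array([665.5,215.4,32.6]); a=np.array([-.7071,0,.7071])
px=proj([f+k*a for k in (0,64,100,146,170,200)],P); print(px.round())
W=cloud(d,P).reshape(-1,3); g=im.reshape(-1,3).astype(int); m=(abs(W[:,0]-545)<50)&(abs(W[:,1]-215)<40)&(W[:,2]>135)&(W[:,2]<200)
print(m.sum(),np.nanpercentile(W[m],[2,50,98],axis=0).round(1))
o=im.copy()
for u,v in px: cv2.circle(o,(int(u),int(v)),3,(255,0,0),-1)
save(o,'w1o.png')
t=np.deg2rad(15); y=np.array([np.sin(t),0,-np.cos(t)]); R=Rt(y,[0,-1,0]); plan(f+173*a+19*y,R,6)
E
```

```text
t 4.12 p [523.1 214.1 232.9] q [-0.02   0.226 -0.641  1.961  0.397  0.825 -2.454] F [-0.7 -1.5 -0.2] T [0.02 0.31 0.01] g 87.6
[[-0.967  0.257 -0.003]
 [ 0.002 -0.001 -1.   ]
 [-0.257 -0.967  0.   ]]
{'pixel': [249.9, 152.4], 'score': 0.78}
[[250. 110.]
 [250. 136.]
 [250. 155.]
 [249. 183.]
 [249. 201.]
 [249. 227.]]
3504 [[518.4 191.1 137.2]
 [548.5 212.9 171.4]
 [586.6 234.  183.5]]
[ 0.02  1.68 -0.03] [-0.01 -0.03 -0.  ]
[ 0.02  1.68 -0.03] [-0.01 -0.03 -0.  ]
[ 0.02  1.68 -0.03] [-0.01 -0.03 -0.  ]
[ 0.02  1.68 -0.03] [-0.01 -0.03 -0.  ]
[ 0.02  1.68 -0.03] [-0.01 -0.03 -0.  ]
[ 0.02  1.68 -0.03] [-0.01 -0.03 -0.  ]
ang/row 0.0
```

View pics/w1o.png

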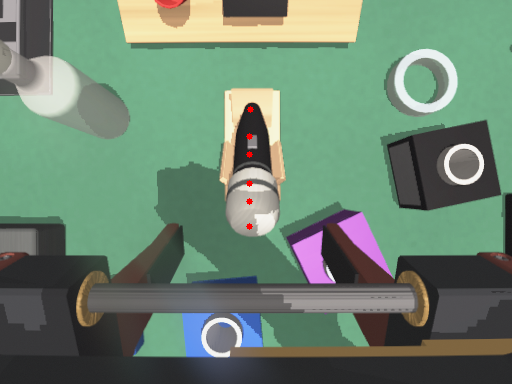

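>>> apply_moves(
  deltas=[
    [[0,2,0,0,0,0,1],[0,2,0.1,0,0,0,1],[0,2,0,0,0,0,1],[0,2,0,0,0,0,1],[0,1.4,0,0,0,0,1],[0,0.7,0,0,0,0,1],[0,0,0,0,0,0,1]],
  ],
)

```text
time_s: 5.1
ee_pos: [549.3, 212.6, 136.1]
ee_rot: [0.277, 2.083, -2.084]
contact_force: [1.1, -0.3, 0.4]
grip_width: 88.0
```

>>> apply_moves(
  deltas=[
    [[0,0,0,0,0,0,-1],[0,0,0,0,0,0,-1],[0,0,0,0,0,0,-1],[0,0,0,0,0,0,-1],[0,0,0,0,0,0,-1],[0,0,0,0,0,0,-1]],
  ],
)

```text
time_s: 5.85
ee_pos: [549.7, 213.7, 136.9]
ee_rot: [0.278, 2.083, -2.081]
contact_force: [0.3, 3.1, 2.3]
grip_width: 47.7
```

```bash
python3 - <<'E'
from h import *
st()
E
```

```text
t 5.85 p [549.7 213.7 136.9] q [-0.093  0.385 -0.558  2.008  0.586  0.661 -2.612] F [0.3 3.1 2.3] T [0.7  0.15 0.25] g 47.7
[[-0.966  0.26  -0.002]
 [ 0.002  0.001 -1.   ]
 [-0.26  -0.966 -0.001]]
```

>>> apply_moves(
  deltas=[
    [[-0.1,-0.4,0,0,0,0,-1],[-0.2,-0.8,0,0,0,0,-1],[-0.3,-1.2,0,0,0,0,-1],[-0.4,-1.5,0,0,0,0,-1],[-0.5,-1.9,0,0,0,0,-1],[-0.5,-1.9,0,0,0,0,-1],[-0.5,-1.9,0,0,0,0,-1],[-0.4,-1.5,0,0,0,0,-1],[0,0,0,0,0,0,-1]],
  ],
)

```text
time_s: 6.98
ee_pos: [549.5, 213.1, 252.9]
ee_rot: [0.281, 2.082, -2.081]
contact_force: [0.2, -0.2, -2.7]
grip_width: 47.3
```

```bash
cat > micfit.py <<'E'
from h import *
from scipy.optimize import least_squares
prof_s=[0,64,146,152,188,194,200]; prof_r=[11,20,20,24,24,20,3]
def micfit(cams,f0,a0,tag,rad=45,gate=True):
    """fit mic axis from depth near the predicted axis; returns foot, axis. rejects points near fingers by jaw direction"""
    s=arm.read_state(); R=Rn.from_rotvec(s['ee_rot']).as_matrix(); tz=R[:,2]; g=s['ee_pos']-19*R[:,1]
    Q=[]
    for n in cams:
        im,d,P=grab(n); np.savez(f'{tag}_{n}.npz',im=im,d=d); save(im,f'{tag}_{n}.png'); w=cloud(d,P).reshape(-1,3)
        e=w-f0; t=e@a0; r=np.linalg.norm(e-t[:,None]*a0,axis=1); m=(t>0)&(t<150)&(r<rad)
        c=im.reshape(-1,3).astype(int); m&=(c.max(1)-c.min(1)<35)
        Q.append(w[m]); print(n,m.sum())
    def res(x,q,full=False):
        a=np.array([x[2],x[3],1.]) if abs(a0[2])>.5 else None; a=a/np.linalg.norm(a)
        f=np.array([x[0],x[1],0])+0*a; # point at height z ref
        f=np.array([x[0],x[1],f0[2]]); f=f+a*x[4]
        e=q-f; t=e@a; r=np.linalg.norm(e-t[:,None]*a,axis=1); v=r-np.interp(t,prof_s,prof_r); v=np.where(t<0,np.minimum(-t*1.0,30),v)
        return (v,f,a) if full else v
    for lab,q in list(zip(cams,Q))+[('all',np.vstack(Q))]:
        if len(q)<60: continue
        s=least_squares(res,[f0[0],f0[1],a0[0]/a0[2],a0[1]/a0[2],0],args=(q,),loss='soft_l1',f_scale=1.5); v,f,a=res(s.x,q,True)
        print(lab,len(q),'foot',f.round(1),'a',a.round(3),'theta from vert',np.rad2deg(np.arccos(a[2])).round(1),'med',np.median(abs(v)).round(2),'angle to tool',np.rad2deg(np.arccos(-a@R[:,1])).round(1),'s_grasp',((g-f)@a).round(1),'in tool',(R.T@a).round(3))
    return f,a
E
python3 - <<'E'
from micfit import *
s=st()
f=np.array([665.5,215.4,32.6])+[0,0,100]; a=np.array([-.7071,0,.7071]); f=f+[0,-1,0]
micfit(['scene','side'],f+np.array([0,0,s['ee_pos'][2]-236.9]),a,'l1')
a=cv2.imread('pics/l1_scene.png')[100:310,60:440]; cv2.imwrite('pics/l1c.png',cv2.resize(a,None,fx=2,fy=2,interpolation=cv2.INTER_CUBIC))
E
```

```text
t 6.97 p [549.5 213.1 252.9] q [-1.000e-03  2.440e-01 -6.420e-01  1.891e+00  3.920e-01  8.690e-01
 -2.415e+00] F [ 0.2 -0.2 -2.7] T [ 0.08  0.52 -0.02] g 47.3
[[-0.965  0.261 -0.004]
 [ 0.004 -0.    -1.   ]
 [-0.261 -0.965 -0.001]]
scene 1184
side 212
scene 1184 foot [665.7 214.5 147.7] a [-0.705 -0.004  0.709] theta from vert 44.8 med 0.73 angle to tool 29.7 s_grasp 173.1 in tool [ 0.495 -0.869  0.006]
side 212 foot [665.2 215.5 144.1] a [-0.707 -0.007  0.708] theta from vert 45.0 med 0.7 angle to tool 29.8 s_grasp 175.2 in tool [ 0.497 -0.868  0.009]
all 1396 foot [666.4 214.9 146.8] a [-0.706 -0.005  0.709] theta from vert 44.9 med 0.84 angle to tool 29.7 s_grasp 174.2 in tool [ 0.496 -0.868  0.007]
```

View pics/l1c.png

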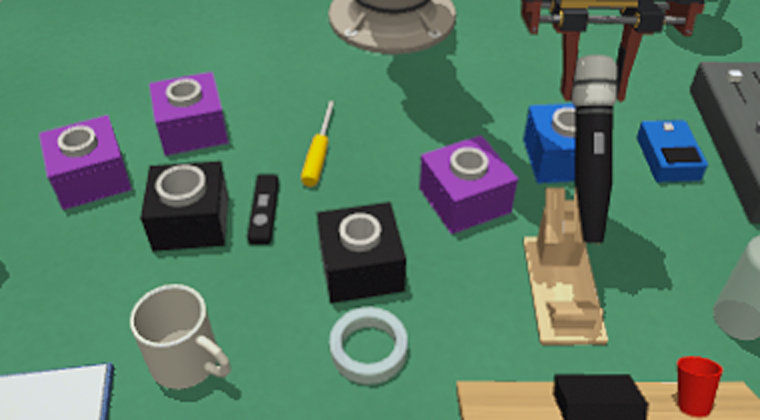

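```bash
python3 - <<'E'
from h import *
s=arm.read_state(); P=viewer.camera_params('wrist')
R=Rn.from_rotvec(s['ee_rot']).as_matrix(); Rc=np.array(P['R']); t=np.array(P['t'])
RcT=Rc@R; tc=Rc@s['ee_pos']+t   # cam coords = RcT*X_tool + tc
R1=Rn.from_rotvec([.275,2.084,-2.085]).as_matrix(); p1=np.array([523.1,214.1,232.9])
P1=dict(P); P1['R']=RcT@R1.T; P1['t']=tc-P1['R']@p1
z=np.load('w1.npz'); 
def rim(im,d,P,lab,c0=(588,-40)):
    w=cloud(d,P).reshape(-1,3); b=im.reshape(-1,3).max(1)>120
    q=w[(np.hypot(w[:,0]-c0[0],w[:,1]-c0[1])<40)&(w[:,2]>69)&(w[:,2]<90)&b]
    h=np.median(q[:,2]); q=q[abs(q[:,2]-h)<4]
    from scipy.optimize import least_squares
    f=least_squares(lambda x:np.hypot(q[:,0]-x[0],q[:,1]-x[1])-21.75,[*c0],loss='soft_l1',f_scale=2).x
    (cx,cy),r=cv2.minEnclosingCircle(q[:,:2].astype(np.float32)); print(lab,len(q),'z',h.round(1),'fit',f.round(1),'enc',round(cx,1),round(cy,1),round(r,1))
rim(z['im'],z['d'],P1,'wrist')
for n in('scene','side'):
    for tag in(n+'0',f'l1_{n}'):
        z=np.load(tag+'.npz'); rim(z['im'],z['d'],viewer.camera_params(n),tag)
a=np.array([.496,-.868,.0065]); a/=np.linalg.norm(a)
y=np.array([-.5,0,-.866]); R0=Rt(y,[0,-1,0]); v=R0.apply(a); c=np.cross(v,[0,0,1]); RT=Rn.from_rotvec(c)*R0; print('check',RT.apply(a).round(4)); np.save('RT.npy',RT.as_matrix())
m=np.array([588.5,-40,77.]); foot=m+[0,0,55]
tcp=foot+[0,0,173.5]+19*RT.as_matrix()[:,1]; print('tcp',tcp.round(1))
Rs=Rn.from_rotvec(s['ee_rot']); p=s['ee_pos']+[0,-100,35]
print('leg1');plan(p,Rs,1)
print('leg2');plan(tcp,RT,11,p,Rs)
E
```

```text
wrist 586 z 76.8 fit [587.3 -41.5] enc 587.9 -41.6 25.3
scene0 113 z 76.4 fit [588.7 -40.3] enc 588.5 -40.4 25.0
l1_scene 120 z 76.2 fit [589. -40.] enc 588.6 -40.1 25.7
side0 40 z 73.3 fit [588.6 -36.5] enc 587.4 -34.0 26.7
l1_side 42 z 74.1 fit [586.8 -36.8] enc 587.9 -36.0 24.8
check [ 0. -0.  1.]
tcp [579.1 -40.1 289. ]
leg1
[-0.94 -3.37 10.  ] [0. 0. 0.]
ang/row 0.0
leg2
[-0.28  0.05  1.39] [ 0.03 -0.01 -4.06]
[-0.28  0.03  1.39] [ 0.03 -0.01 -4.06]
[-0.28  0.01  1.39] [ 0.03 -0.01 -4.06]
[-0.28 -0.01  1.39] [ 0.03 -0.01 -4.06]
[-0.28 -0.03  1.39] [ 0.03 -0.01 -4.06]
[-0.28 -0.05  1.39] [ 0.03 -0.01 -4.06]
[-0.27 -0.07  1.39] [ 0.03 -0.01 -4.06]
[-0.27 -0.09  1.39] [ 0.03 -0.01 -4.06]
[-0.26 -0.1   1.39] [ 0.03 -0.01 -4.06]
[-0.25 -0.12  1.39] [ 0.03 -0.01 -4.06]
[-0.24 -0.14  1.39] [ 0.03 -0.01 -4.06]
ang/row 4.1
```

>>> apply_moves(
  deltas=[
    [[-0.2,-0.6,1,0,0,0,-1],[-0.2,-0.7,2.2,0,0,0,-1],[-0.2,-0.7,2.3,0,0,0,-1],[-0.2,-0.7,2.3,0,0,0,-1],[-0.2,-0.7,2.2,0,0,0,-1]],
  ],
)

```text
time_s: 7.7
ee_pos: [548.9, 110.9, 286.5]
ee_rot: [0.277, 2.083, -2.085]
contact_force: [-0.2, -0.6, -3.3]
grip_width: 47.4
```

>>> apply_moves(
  deltas=[
    [[-0.3,0,1.4,0,0,-4,-1],[-0.3,0,1.4,0,0,-4,-1],[-0.3,0,1.4,0,0,-4,-1],[-0.3,0,1.4,0,0,-4,-1],[-0.3,0,1.4,0,0,-4,-1],[-0.3,0,1.4,0.1,0,-4.1,-1],[-0.3,0,1.4,0.1,0,-4.1,-1],[-0.3,0,1.4,0.1,0,-4.1,-1],[-0.2,-0.1,1.4,0.1,0,-4.1,-1],[-0.2,-0.1,1.4,0,0,-4.1,-1],[-0.2,-0.1,1.4,0,0,-4.2,-1],[0,0,0,0,0,0,-1]],
  ],
)

```text
time_s: 9.2
ee_pos: [579.8, -43.4, 286.0]
ee_rot: [0.506, -1.921, 1.933]
contact_force: [-0.7, -0.3, -3.6]
grip_width: 47.7
```

```bash
python3 - <<'E'
from micfit import *
s=st(); R=Rn.from_rotvec(s['ee_rot'])
a=R.apply([.496,-.868,.0065]); f=s['ee_pos']-19*R.as_matrix()[:,1]-173.5*a; print('pred',f.round(1),a.round(3))
f,a=micfit(['scene','side'],f,a/np.linalg.norm(a),'u1',rad=35)
im,d,P=grab('wrist'); save(im,'u1_wrist.png'); np.savez('u1_wrist.npz',im=im,d=d)
A=cv2.imread('pics/u1_scene.png')[60:300,160:400]; B=cv2.imread('pics/u1_wrist.png')
cv2.imwrite('pics/u1c.png',np.hstack([cv2.resize(A,(384,384)),B[:,64:448]]))
E
```

```text
t 9.2 p [579.8 -43.4 286. ] q [ 0.26   0.632 -0.478  1.303  0.18   1.782 -1.795] F [-0.7 -0.3 -3.6] T [ 0.02 -0.86  0.  ] g 47.7
[[-0.868 -0.496 -0.005]
 [ 0.007 -0.004 -1.   ]
 [ 0.496 -0.868  0.007]]
pred [589.2 -43.4 129.1] [0.    0.001 1.   ]
scene 709
side 427
scene 709 foot [589.1 -43.3 129. ] a [-0.004  0.002  1.   ] theta from vert 0.3 med 0.54 angle to tool 30.0 s_grasp 173.5 in tool [ 0.5   -0.866  0.005]
side 427 foot [589.9 -38.  128.4] a [-0.002 -0.003  1.   ] theta from vert 0.2 med 1.46 angle to tool 29.9 s_grasp 174.2 in tool [ 0.498 -0.867  0.01 ]
all 1136 foot [588.8 -41.3 127.3] a [-0.002 -0.002  1.   ] theta from vert 0.2 med 1.21 angle to tool 29.9 s_grasp 175.2 in tool [ 0.498 -0.867  0.01 ]
```

View pics/u1c.png

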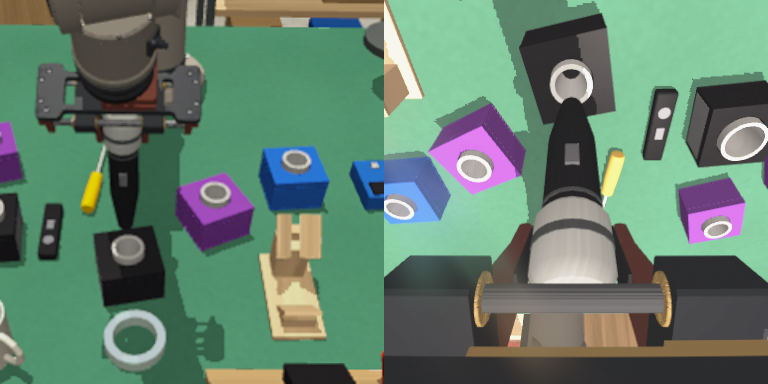

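>>> apply_moves(
  deltas=[
    [[-0.2,0.4,-0.15,0,0,0,-1],[-0.45,0.8,-0.15,0,0,0,-1],[-0.5,0.9,0,0,0,0,-1],[-0.5,0.9,0,0,0,0,-1],[-0.5,0.9,0,0,0,0,-1],[-0.5,0.9,0,0,0,0,-1],[-0.2,0.4,0,0,0,0,-1],[0,0,0,0,0,0,-1]],
  ],
)

```text
time_s: 10.35
ee_pos: [578.1, -38.8, 228.4]
ee_rot: [0.508, -1.922, 1.935]
contact_force: [-0.1, -0.2, -4.3]
grip_width: 47.7
```

```bash
python3 - <<'E'
from micfit import *
s=st(); R=Rn.from_rotvec(s['ee_rot'])
a=R.apply([.498,-.867,.006]); f=s['ee_pos']-19*R.as_matrix()[:,1]-173.5*a; print('pred foot',f.round(1),a.round(3))
f2=f+30*a
def run(n):
    im,d,P=grab(n); np.savez('v1_%s.npz'%n,im=im,d=d); save(im,'v1_%s.png'%n); w=cloud(d,P).reshape(-1,3); b=im.reshape(-1,3).max(1)
    r=np.hypot(w[:,0]-588,w[:,1]+40.5)
    q=w[(r<32)&(w[:,2]>71)&(w[:,2]<83)&(b>110)]
    x=least_squares(lambda x:np.hypot(q[:,0]-x[0],q[:,1]-x[1])-21.75,[588,-40],loss='soft_l1',f_scale=2).x
    # mic handle 100..235
    m=w[(np.hypot(w[:,0]-f[0],w[:,1]-f[1])<32)&(w[:,2]>90)&(w[:,2]<210)]
    def res(x):
        e=m[:,:2]-x[:2]-np.outer(m[:,2]-77,x[2:]); t=m[:,2]-f[2]; return np.hypot(*e.T)-np.interp(t,prof_s,prof_r)
    y=least_squares(res,[f[0],f[1],0,0],loss='soft_l1',f_scale=1.5).x
    print(n,len(q),'mouth',x.round(1),'z',np.median(q[:,2]).round(1),'| mic',len(m),'at rim',y[:2].round(1),'tilt deg',np.rad2deg(y[2:]).round(2),'=> shift',(x-y[:2]).round(1))
for n in('scene','side','wrist'): run(n)
A=cv2.imread('pics/v1_scene.png')[120:260,190:290]; B=cv2.imread('pics/v1_side.png')[120:260,210:310]; C=cv2.imread('pics/v1_wrist.png')[0:280,160:360]
cv2.imwrite('pics/v1c.png',np.hstack([cv2.resize(x,(260,364),interpolation=cv2.INTER_CUBIC) for x in (A,B,C)]))
E
```

```text
t 10.35 p [578.1 -38.8 228.4] q [ 0.258  0.672 -0.478  1.369  0.196  1.681 -1.808] F [-0.1 -0.2 -4.3] T [ 0.03 -0.78 -0.  ] g 47.7
[[-0.868 -0.496 -0.002]
 [ 0.005 -0.005 -1.   ]
 [ 0.496 -0.868  0.007]]
pred foot [588.  -38.9  71.5] [-0.002  0.001  1.   ]
scene 98 mouth [589.4 -40. ] z 76.3 | mic 567 at rim [587.3 -38.6] tilt deg [-0.17  0.02] => shift [ 2.1 -1.4]
side 29 mouth [587.2 -36.1] z 74.3 | mic 354 at rim [589. -34.] tilt deg [-0.46 -0.69] => shift [-1.8 -2.1]
wrist 693 mouth [588.7 -42.2] z 77.1 | mic 3765 at rim [587.2 -40.2] tilt deg [0.01 0.03] => shift [ 1.6 -2. ]
```

View pics/v1c.png

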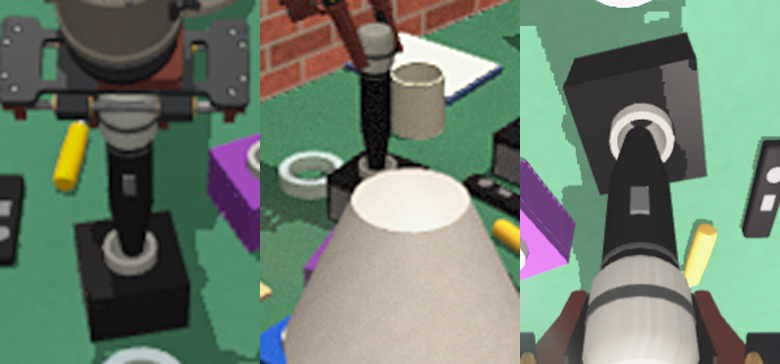

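>>> apply_moves(
  deltas=[
    [[-0.25,0.35,0.1,0,0,0,-1],[-0.35,0.55,0.05,0,0,0,-1],[-0.35,0.6,0,0,0,0,-1],[-0.35,0.6,0,0,0,0,-1],[-0.35,0.6,0,0,0,0,-1],[-0.25,0.45,0,0,0,0,-1],[-0.15,0.25,0,0,0,0,-1],[0,0,0,0,0,0,-1]],
  ],
)

```text
time_s: 11.5
ee_pos: [579.1, -40.6, 188.9]
ee_rot: [0.508, -1.923, 1.935]
contact_force: [0.0, -0.1, -2.5]
grip_width: 47.8
```

```bash
cat > chk.py <<'E'
from h import *
s=st(); R=Rn.from_rotvec(s['ee_rot']); a=R.apply([.498,-.867,.006]); f=s['ee_pos']-19*R.as_matrix()[:,1]-173.5*a; print('pred foot',f.round(1),a.round(3))
E
python3 chk.py
```

```text
t 11.5 p [579.1 -40.6 188.9] q [ 0.259  0.708 -0.472  1.4    0.211  1.617 -1.812] F [ 0.  -0.1 -2.5] T [ 0.03 -0.81 -0.01] g 47.8
[[-0.869 -0.496 -0.002]
 [ 0.005 -0.005 -1.   ]
 [ 0.496 -0.869  0.007]]
pred foot [589.  -40.6  31.9] [-0.003  0.001  1.   ]
```

>>> apply_moves(
  deltas=[
    [[-0.1,0.17,0,0,0,0,-1],[-0.1,0.17,0,0,0,0,-1],[-0.1,0.18,0,0,0,0,-1],[-0.1,0.17,0,0,0,0,-1],[0,0,0,0,0,0,-1]],
  ],
)

```text
time_s: 12.12
ee_pos: [579.1, -40.7, 180.8]
ee_rot: [0.508, -1.922, 1.935]
contact_force: [0.5, -0.6, -3.6]
grip_width: 47.3
```

>>> apply_moves(
  deltas=[
    [[-0.05,0.09,0,0,0,0,-1],[-0.05,0.09,0,0,0,0,-1],[0,0,0,0,0,0,-1]],
  ],
)

```text
time_s: 12.5
ee_pos: [579.1, -40.7, 178.9]
ee_rot: [0.508, -1.922, 1.935]
contact_force: [-0.7, 0.0, -3.2]
grip_width: 47.1
```

>>> apply_moves(
  deltas=[
    [[-0.05,0.09,0,0,0,0,-1],[-0.05,0.09,0,0,0,0,-1],[0,0,0,0,0,0,-1]],
  ],
)

```text
time_s: 12.88
ee_pos: [579.2, -40.7, 177.5]
ee_rot: [0.508, -1.923, 1.935]
contact_force: [-0.5, 0.1, 1.6]
grip_width: 48.0
```

>>> apply_moves(
  deltas=[
    [[-0.05,0.09,0,0,0,0,-1],[-0.05,0.09,0,0,0,0,-1],[0,0,0,0,0,0,-1]],
  ],
)

```text
time_s: 13.25
ee_pos: [579.3, -40.7, 176.0]
ee_rot: [0.508, -1.923, 1.935]
contact_force: [-0.8, -1.2, 6.6]
grip_width: 47.8
```

>>> apply_moves(
  deltas=[
    [[-0.05,0.09,0,0,0,0,-1],[-0.05,0.09,0,0,0,0,-1],[-0.05,0.09,0,0,0,0,-1],[-0.05,0.09,0,0,0,0,-1],[0,0,0,0,0,0,-1]],
  ],
)

```text
time_s: 13.88
ee_pos: [579.3, -40.7, 171.9]
ee_rot: [0.508, -1.923, 1.935]
contact_force: [-1.2, -0.5, 7.4]
grip_width: 47.6
```

```bash
python3 chk.py
```

```text
t 13.88 p [579.3 -40.7 171.9] q [ 0.258  0.724 -0.47   1.413  0.218  1.59  -1.815] F [-1.2 -0.5  7.4] T [-0.22  0.48  0.1 ] g 47.6
[[-0.869 -0.495 -0.002]
 [ 0.005 -0.005 -1.   ]
 [ 0.495 -0.869  0.007]]
pred foot [589.3 -40.8  15. ] [-0.003  0.001  1.   ]
```

>>> apply_moves(
  deltas=[
    [[-0.05,0.09,0,0,0,0,-1],[-0.05,0.09,0,0,0,0,-1],[-0.05,0.09,0,0,0,0,-1],[-0.05,0.09,0,0,0,0,-1],[0,0,0,0,0,0,-1]],
  ],
)

```text
time_s: 14.5
ee_pos: [579.3, -40.7, 167.8]
ee_rot: [0.508, -1.923, 1.935]
contact_force: [-1.8, -0.9, 5.7]
grip_width: 47.7
```

>>> apply_moves(
  deltas=[
    [[-0.05,0.09,0,0,0,0,-1],[0,0,0,0,0,0,-1]],
  ],
)

```text
time_s: 14.75
ee_pos: [579.3, -40.7, 166.8]
ee_rot: [0.508, -1.923, 1.935]
contact_force: [-0.9, -0.2, 5.8]
grip_width: 47.7
```

>>> apply_moves(
  deltas=[
    [[-0.05,0.09,0,0,0,0,-1],[0,0,0,0,0,0,-1]],
  ],
)

```text
time_s: 15.0
ee_pos: [579.3, -40.7, 166.0]
ee_rot: [0.508, -1.923, 1.935]
contact_force: [-0.4, -0.5, 6.8]
grip_width: 47.9
```

Still sliding; press on in 1 mm steps, watching for the stop.

>>> apply_moves(
  deltas=[
    [[-0.05,0.09,0,0,0,0,-1],[0,0,0,0,0,0,-1]],
  ],
)

```text
time_s: 15.25
ee_pos: [579.4, -40.7, 165.8]
ee_rot: [0.507, -1.923, 1.936]
contact_force: [-1.2, -1.8, 10.7]
grip_width: 47.4
```

```bash
cat > rimz.py <<'E'
from micfit import *
import sys
for n in ('scene','wrist'):
    im,d,P=grab(n); w=cloud(d,P).reshape(-1,3); b=im.reshape(-1,3).max(1); r=np.hypot(w[:,0]-588.5,w[:,1]+41)
    save(im,f'{sys.argv[1]}_{n}.png'); np.savez(f'{sys.argv[1]}_{n}.npz',im=im,d=d)
    q=w[(r<26)&(r>19.5)&(w[:,2]>55)&(w[:,2]<85)&(b>120)]; t=w[(r>30)&(r<45)&(w[:,2]>50)&(w[:,2]<80)]
    print(n,len(q),'rim z',np.percentile(q[:,2],[25,50,75]).round(1) if len(q) else None,len(t),'top z',np.median(t[:,2]).round(1))
E
python3 chk.py; python3 rimz.py r1
```

```text
t 15.25 p [579.4 -40.7 165.8] q [ 0.258  0.73  -0.469  1.417  0.22   1.58  -1.817] F [-1.2 -1.8 10.7] T [-0.22  1.17  0.09] g 47.4
[[-0.869 -0.495 -0.002]
 [ 0.005 -0.005 -1.   ]
 [ 0.495 -0.869  0.007]]
pred foot [589.4 -40.8   8.9] [-0.004  0.001  1.   ]
scene 45 rim z [64.2 65.4 66.1] 363 top z 65.4
wrist 597 rim z [65.  65.6 66.1] 3495 top z 65.8
```

>>> apply_moves(
  deltas=[
    [[-0.05,0.09,0,0,0,0,-1],[0,0,0,0,0,0,-1]],
  ],
)

```text
time_s: 15.6
ee_pos: [579.5, -40.6, 165.7]
ee_rot: [0.507, -1.923, 1.936]
contact_force: [-1.1, -1.3, 15.9]
grip_width: 47.8
```

>>> apply_moves(
  deltas=[
    [[-0.03,0.05,0,0,0,0,-1],[0,0,0,0,0,0,-1],[0,0,0,0,0,0,-1]],
  ],
)

```text
time_s: 15.98
ee_pos: [579.5, -40.7, 165.7]
ee_rot: [0.507, -1.923, 1.936]
contact_force: [-2.2, -1.1, 19.5]
grip_width: 47.8
```

>>> apply_moves(
  deltas=[
    [[0.07,-0.13,0,0,0,0,-1],[0.05,-0.09,0,0,0,0,-1],[0,0,0,0,0,0,-1]],
  ],
)

```text
time_s: 16.35
ee_pos: [579.3, -40.7, 165.8]
ee_rot: [0.507, -1.923, 1.935]
contact_force: [-1.5, -1.1, 7.3]
grip_width: 47.7
```

>>> apply_moves(
  deltas=[
    [[0,0,0,0,0,0,-0.1],[0,0,0,0,0,0,0.2],[0,0,0,0,0,0,0.5],[0,0,0,0,0,0,1],[0,0,0,0,0,0,1],[0,0,0,0,0,0,1]],
  ],
)

```text
time_s: 17.1
ee_pos: [579.1, -40.7, 164.3]
ee_rot: [0.508, -1.923, 1.935]
contact_force: [0.1, 0.6, -0.5]
grip_width: 87.1
```

```bash
python3 chk.py; python3 rimz.py r2
```

```text
t 17.1 p [579.1 -40.7 164.3] q [ 0.258  0.732 -0.469  1.418  0.22   1.578 -1.817] F [ 0.1  0.6 -0.5] T [ 0.07 -0.42  0.01] g 87.1
[[-0.869 -0.496 -0.002]
 [ 0.005 -0.005 -1.   ]
 [ 0.496 -0.869  0.007]]
pred foot [589.  -40.7   7.4] [-0.003  0.001  1.   ]
scene 45 rim z [64.4 65.  65.8] 372 top z 65.4
wrist 605 rim z [65.  65.5 66. ] 3516 top z 65.8
```

Released with no residual force. Retreat along the fingers, then up.

>>> apply_moves(
  deltas=[
    [[0,-0.5,0,0,0,0,1],[0,-1,0,0,0,0,1],[0,-2,0,0,0,0,1],[0,-2.5,0,0,0,0,1],[0,-2.5,0,0,0,0,1],[0,-2.5,0,0,0,0,1],[0,-2,0,0,0,0,1],[0,-1,0,0,0,0,1],[0,0,0,0,0,0,1]],
  ],
)

```text
time_s: 18.32
ee_pos: [648.8, -39.9, 286.5]
ee_rot: [0.507, -1.923, 1.936]
contact_force: [0.4, -0.2, -0.1]
grip_width: 87.9
```

```bash
python3 chk.py; python3 - <<'E'
from micfit import *
micfit(['scene','side'],np.array([589,-40.7,9.]),np.array([0,0,1.]),'e1',rad=30)
E
python3 rimz.py r3; python3 - <<'E'
import cv2,numpy as np
A=cv2.imread('pics/r3_scene.png')[100:310,60:400]; B=cv2.imread('pics/r3_wrist.png')
cv2.imwrite('pics/r3c.png',np.hstack([cv2.resize(A,(480,296)),cv2.resize(B,(395,296))])[:,:800])
E
```

```text
t 18.32 p [648.8 -39.9 286.5] q [ 0.193  0.752 -0.441  1.082  0.203  1.875 -1.781] F [ 0.4 -0.2 -0.1] T [ 0.07 -0.44 -0.01] g 87.9
[[-0.869 -0.494 -0.002]
 [ 0.005 -0.005 -1.   ]
 [ 0.494 -0.869  0.007]]
pred foot [659.  -39.9 129.5] [-0.004  0.001  1.   ]
scene 572
side 297
scene 572 foot [ 5.921e+02 -4.120e+01  2.000e-01] a [-0.037  0.005  0.999] theta from vert 2.1 med 1.14 angle to tool 31.8 s_grasp 300.1 in tool [ 0.526 -0.85   0.002]
side 297 foot [588.3 -35.7   2.7] a [ 0.01 -0.01  1.  ] theta from vert 0.8 med 1.47 angle to tool 29.1 s_grasp 301.0 in tool [ 0.486 -0.874  0.017]
all 869 foot [591.1 -39.3   0.8] a [-0.026 -0.002  1.   ] theta from vert 1.5 med 1.6 angle to tool 31.2 s_grasp 300.3 in tool [ 0.517 -0.856  0.009]
scene 49 rim z [65.2 65.7 66.5] 366 top z 65.3
wrist 235 rim z [65.  65.6 66.1] 1411 top z 65.7
```

View pics/r3c.png

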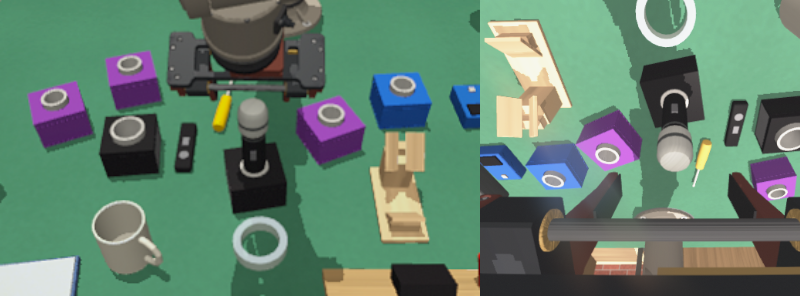

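```bash
python3 - <<'E'
from micfit import *
for n,tag in(('scene','r3'),('side','e1')):
    z=np.load(f'{tag}_{n}.npz'); w=cloud(z['d'],viewer.camera_params(n)).reshape(-1,3)
    m=w[(np.hypot(w[:,0]-589,w[:,1]+40)<30)&(w[:,2]>85)&(w[:,2]<215)]
    def res(x):
        e=m[:,:2]-x[:2]-np.outer(m[:,2]-150,x[2:4]); return np.hypot(*e.T)-np.interp(m[:,2]-x[4],prof_s,prof_r)
    y=least_squares(res,[589,-40,0,0,9],loss='soft_l1',f_scale=1.5).x
    print(n,len(m),'xy@150',y[:2].round(1),'tilt deg',np.rad2deg(y[2:4]).round(2),'foot z',y[4].round(1),'max z',np.percentile(m[:,2],99.5).round(1))
E
```

```text
scene 858 xy@150 [588.  -40.6] tilt deg [-0.17  0.04] foot z 10.7 max z 209.7
side 458 xy@150 [589.  -37.1] tilt deg [-0.25 -0.94] foot z 8.1 max z 208.1
```

Standing upright, seated, cup flush, gripper well clear. Handing in.

```bash
python3 -c "
from bench import arm
print(arm.finish_job())"
```

```text
the job is handed in; nothing more can be done
None
```

The microphone is standing upright, foot down, in the slim black dock with its cup pressed fully home. I handed the job in at about 18.5 s of the 56 s limit.

- **What I did:** I gripped it by the head, lifted it out of the cradle and turned it upright over the dock. I lowered it until it touched the cup and seated, then pressed in 1 mm steps. The sliding force was about 9–11 N, and it rose to about 23 N at the hard stop. I eased the load, opened the fingers and backed off about 140 mm.
- **Cup position:** the last checks put the rim level with the dock top: 65.7 mm against 65.3 mm in the scene camera, and 65.6 mm against 65.7 mm in the wrist camera.
- **Microphone:** the top is at about 209 mm and the foot at about 8–11 mm (9 mm expected when seated). After release, the measured force on the tool was about zero.
- **Other things:** in the last picture the wide cup was still raised and the other things I could see were where they started. I did not measure them separately.
- **Where checks disagreed:** the side camera reads about 3 mm different in y from the other two throughout and gave 0.9° of tilt, against 0.2° from the scene camera. One fit after release showed 1.5–2° of tilt, probably because it included points on the dock. Refitting with only the part above the dock gave the smaller values.

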